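# Index the engraving turntable to its pin and lock it

## Robot

A 6-joint arm with a two-finger parallel gripper is mounted at the origin on a cart in front of the work surface, level with it; the furniture and walls round the work are solid. World frame = base frame: x ahead of the robot, y to its left, z up, the work surface at z = 0. Lengths are in m, angles in rad, forces in N, time in s.
With the tool pointing down it reaches from about 0.275 to 1 m from the base axis. Payload 8.4 kg.
Tool frame: the origin (TCP) lies at the very end of the fingers, on their centre line; the grasp point (between the pads) lies 19 mm behind it (grip_depth is the distance from the TCP to the grasp point, in m); z points along the fingers, y is the direction in which the jaws open and shut (so a half turn about z gives the same grasp; the last joint's range is limited). The gripper opens to 85 mm and grips with 20 to 120 N. Pads are 22 mm wide; open, the fingers measure 114 mm over their backs; the gripper's body (76 mm by 85 mm) begins 54 mm behind the grasp point. The pads swing forward as they close: fully open they stand 13 mm farther back than shut.
Start: joints at [1.301, 0.353, 1.633, -0, 1.155, -0.002], TCP at [0.165, 0.603, 0.204] pointing down, gripper open.
Joint ranges: [-2.63, 2.63], [-0.92, 2.1], [0.06, 2.66], [-1.3, 4.44], [0, 2.69], [-3.02, 3.02]. Speed limits (rad/s): [2.22, 2.22, 2.79, 3.14, 3.14, 3.14].

## Interface

Orientations are given as a 3x3 rotation matrix whose columns are the frame's x, y, z axes.
In Python, from workcell import * gives the robot as it stands. The module is installed in compiled form; this text tells all that it offers.
- The arm moves only by the shell command python3 -m inch 'ROWS' [FORCE]. ROWS is JSON, a list of rows, each a list of 5 numbers: the closure, from 0 (fully open) to 1 (shut), then the shift along the tool's x, y, z in m, then the turn about the tool's z in degrees. In form: [[fingers, x, y, z, turn], ...]. A call has 1 to 20 rows; each row shifts and turns the commanded pose from where the row before left it, along the tool's axes as they then stand; what a row does not reach is not made up. A row lasts 1/10 s, in which the tool goes at most 50 mm and 8.59 degrees, less where a joint would pass 70% of its speed; a pose out of reach is approached as far as the arm can. A call with a gripper value outside its range is refused whole. The fingers move at their own pace and stop on an object; FORCE is the grip in N (left out, the last holds). Time passes only in rows, so rows that do not move let the fingers close. It gives the time, the measured TCP pose, the force and the opening at its end, in the units of the state.
- read_state(): the state, without advancing time (a new reading comes with each control period).
- capture(name): name is "scene" or "side" or "wrist"; returns a dict with "frame" (400x640x3 uint8, red, green, blue), "z_map" (400x640 float32, m along the optical axis (not along the pixel's ray), 0 where there is no reading), "fx", "fy", "cx", "cy" (pixels), "camera_from_world" (4x4, takes a point from world to camera coordinates); the wrist camera has in their place "hand_eye" (4x4, takes a point from camera to tool coordinates, whose origin is the TCP and whose axes are the flange's). Camera axes: x right, y up, looking along -z (the intrinsics and any distortion apply to the point x, -y, -z); pixel columns grow to the right and rows downward; lengths in m; the calibration is good to about 2 mm. The wrist camera is an equidistant fisheye: a pixel r from the principal point sees the ray r / f radians off the axis. A picture is of the moment at which its call begins: read the wrist's pose just before it.
- hand_in(): hands the job in, once; it reports no verdict.
The state is a dict: "clock": time; "joint_pos": joint angles; "dq": joint speeds; "joint_torque": joint torques, N m; "tool_pos": TCP position; "orientation": TCP orientation; "wrist_force": force on the tool from outside, world axes, zero at the start; "moment": the same for the moment, N m; "finger_gap": opening from 0.0 (shut) to 1.0 (fully open).
Only numpy, scipy, OpenCV 4.12 (cv2) and the standard library are available. Lean on these libraries where they do the work, as an engineer would, in place of code of your own. Each camera call takes 0.05 s, during which the arm holds its last target.

## Task

With a fingertip against its spokes, push the little turntable round until its long pointer points straight at the tall pin on the dial plate, not at the low square studs. Then push the clamp lever beside it all the way over to its locked end, clockwise seen from above. Only push: pick nothing up, leave the metal disc lying on the turntable's pan, and leave the things lying around it where they are.

Things in the scene. Friction and masses are not known exactly. Their poses are not given: they have to be found in the camera images.
- index_head: Fixed grey head of the turntable, screwed to the bench. Origin on the vertical turning axis at bench-top height, z up. Drum radius 50 mm up to z 20 mm, then narrowing to radius 36 mm at z 34 mm. A flat ear 26 mm wide (top at z 12 mm) runs from it to the clamp pivot, 146 mm from the axis, in the direction 108 degrees counter-clockwise (from above) from this body's x axis
- axis (a point): Point on the turning axis at the height of the spokes' centre line (46 mm above the bench). Round it turn the hub (radius 34 mm, z 34 to 56 mm) and on it a pan (radius 42 mm, rim at z 66 mm). Under the spokes, more than 50 mm from the axis, it is free down to the dial plate (z 6 mm) and the ear (z 12 mm)
- dial: Fixed round dial plate with ticks, radius 126 mm, 6 mm thick. Origin on the turning axis at bench-top height; its x axis runs towards the tall pin. The pin is 10 mm thick (16 mm collar at the foot). Two low square studs, 16 mm wide, top at z 22 mm, stand 114 mm from the axis, 60 degrees either side of the pin
- pin (a point): Tip of the tall pin, 66 mm above the bench, 114 mm from the axis
- pointer_tip (a point): Tip of the long pointer, 100 mm from the axis, 46 mm above the bench. The pointer is a steel rod 10 mm thick, tapering over its last 18 mm. Three shorter rods, 10 mm thick, with 16 mm black balls (ball centres 78 mm from the axis) stand at 90, 180 and 270 degrees from it at the same height. All four turn together; any may be pushed
- capstan (a joint): Angle of the turntable, rad, counter-clockwise seen from above; pointer lies along the x axis of index_head at 0; free from -7 to 7 (it starts between -0.3 and 3.4). Stiff bearing (friction about 0.12 N m, about 2 N at the spoke ends): it stays where it is left and does not coast. The clamp lever does not change this friction
- clamp (a joint): Angle of the clamp lever, rad: 0 fully open, 1.0 at its locked end stop; grows as the lever turns clockwise seen from above. Stays where it is left (friction about 0.12 N m). It starts between 0 and 0.25
- clamp_pivot (a point): Vertical pivot of the clamp lever, 146 mm from the turning axis, at the height of the lever's centre line (46 mm above the bench); its boss has radius 12 mm (top z 54 mm; radius 16 mm below z 20 mm)
- clamp_knob (a point): Centre of the black ball (20 mm) at the end of the clamp lever, 62 mm from its pivot and 46 mm above the bench; the lever is a rod 10 mm thick. Below the lever it is free down to the bench, outside the boss and the dial plate. When locked the lever points 0.65 rad clockwise of the line from the turning axis through the pivot
- disc: Loose patterned metal disc, 57 mm across, 5 mm thick, lying on the pan with its underside at z 62 mm; origin at the centre of its underside. It rides round with the pan; it is to stay there
- wheel_pack: Loose dark rubber wheel, 26 mm across, 10 mm high, on the bench beside the dial plate; bystander
- scriber: Loose blue scriber, 9 mm thick, 125 mm long, on the bench beyond the clamp lever; bystander
- bar_green: Loose green polishing bar, 36 x 71 x 23 mm; bystander
Things that resemble listed ones, but are neither listed nor needed, are in the scene too. What is shaped like the disc but red is not meant.

How it is judged:
By the outcome, as a careful person would: the job done as asked, in the order asked, and still so for the second after the job is handed in, with the robot touching nothing.
It also fails if it takes over 69 s, if anything falls off the work surface, if the arm or the gripper's body presses on something with over 40 N, if the wrist force passes 120 N, or if a joint passes its speed limit or range.

## Working session

There is one attempt and no reset: what is moved stays moved. The work goes in short steps, Python scripts to look and compute and a shell command to move; the robot and the scene stay as the last step left them, time stands still between calls to the robot, and variables do not carry over. Pictures are saved under pics/ and viewed, and the job is handed in when it is done.

```bash
mkdir -p pics
python3 - <<'E'
from workcell import *
import cv2,numpy as np
print(read_state())
for n in ["scene","side","wrist"]:
    c=capture(n); cv2.imwrite(f"pics/{n}0.png",c["frame"][:,:,::-1]); np.savez(f"pics/{n}0.npz",**c)
    print(n,{k:v for k,v in c.items() if k not in("frame","z_map")})
E
```

```text
{'clock': 0.0, 'joint_pos': array([ 1.30058336e+00,  3.53653464e-01,  1.63415264e+00,  1.31267438e-05,
        1.15521856e+00, -2.37801977e-03]), 'dq': array([ 0.00178019, -0.00123702,  0.00181159,  0.00100429, -0.00162736,
        0.00112549]), 'joint_torque': array([-3.36449353e-03, -6.05265999e+01, -3.42053461e+01, -3.33447197e-04,
        9.51731927e-03,  3.37526679e-06]), 'tool_pos': array([0.16524265, 0.60220692, 0.20285048]), 'orientation': array([[-9.64344718e-01,  2.64649032e-01, -3.93829127e-04],
       [ 2.64649325e-01,  9.64343735e-01, -1.37684051e-03],
       [ 1.54071427e-05, -1.43197549e-03, -9.99998975e-01]]), 'wrist_force': array([ 0.20129895, -0.18919442, -0.30670502]), 'moment': array([-0.01244036,  0.05433657,  0.04070549]), 'finger_gap': 1.0014470180580535}
scene {'fx': 453.31314175926224, 'fy': 453.31314175926224, 'cx': 316.804188879044, 'cy': 197.89491805373396, 'camera_from_world': array([[ 0.7753206 , -0.63129638, -0.01851635, -0.46936607],
       [ 0.50044098,  0.59619862,  0.62777864, -0.29692651],
       [-0.38527496, -0.49599605,  0.77817165, -1.00037207]
[... 297 characters left out ...]
-02, -5.58745726e-01,  8.28828784e-01,
        -5.89725421e-02],
       [ 4.26372626e-02,  8.27731407e-01,  5.59502263e-01,
        -1.02352327e+00],
       [ 0.00000000e+00,  0.00000000e+00,  0.00000000e+00,
         1.00000000e+00]])}
wrist {'fx': 309.70691628693146, 'fy': 309.70691628693146, 'cx': 320.3100975802046, 'cy': 199.26175025965048, 'hand_eye': array([[ 4.18063701e-04,  9.60929756e-01,  2.76792033e-01,
         7.01313646e-02],
       [ 9.99999617e-01, -1.88963486e-04, -8.54370343e-04,
        -2.49878193e-04],
       [-7.68686298e-04,  2.76792284e-01, -9.60929467e-01,
        -1.70234581e-01],
       [ 0.00000000e+00,  0.00000000e+00,  0.00000000e+00,
         1.00000000e+00]])}
```

View pics/scene0.png

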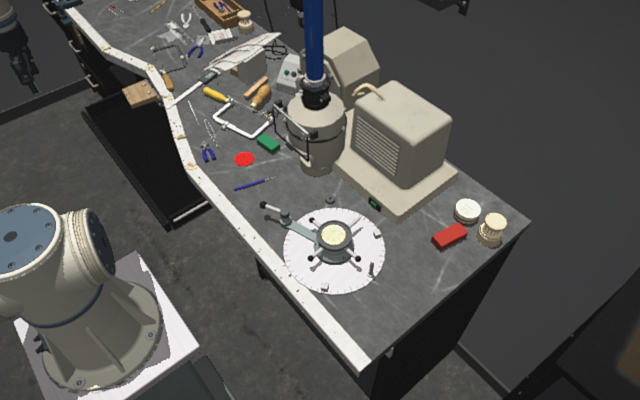

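View pics/side0.png

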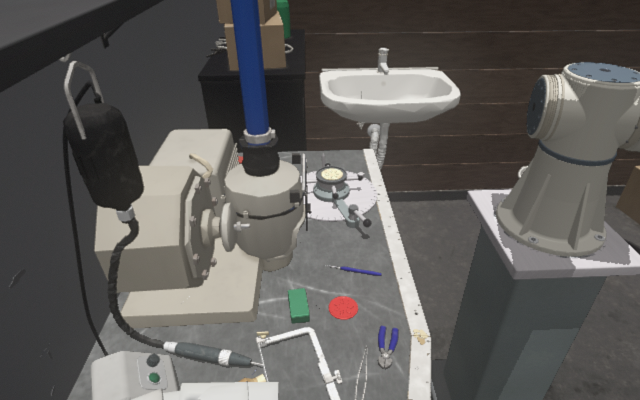

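View pics/wrist0.png

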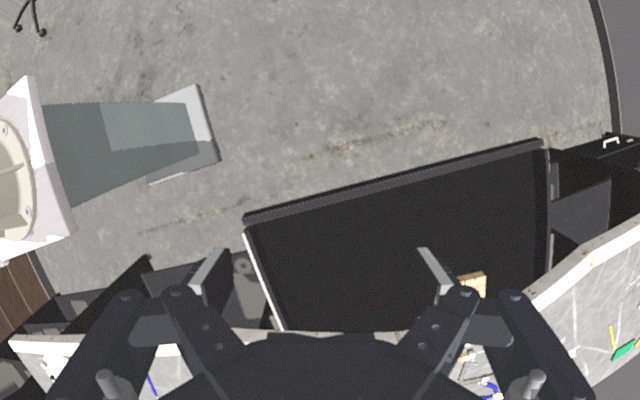

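The scene view shows the dial at about (334,248), the clamp boss and lever at (265,205)–(285,217), and the disc at (336,234). I'll enlarge it and measure.

```bash
cat > h.py <<'E'
import numpy as np,cv2
def load(n): return dict(np.load(f"pics/{n}.npz"))
def w2p(c,P):
    P=np.atleast_2d(P).astype(float); T=c["camera_from_world"]; q=P@T[:3,:3].T+T[:3,3]
    return np.c_[c["cx"]+c["fx"]*q[:,0]/-q[:,2], c["cy"]-c["fy"]*q[:,1]/-q[:,2]]
def ray(c,u,v):
    T=c["camera_from_world"]; R=T[:3,:3]; o=-R.T@T[:3,3]
    d=R.T@np.array([(u-c["cx"])/c["fx"],-(v-c["cy"])/c["fy"],-1.]); return o,d
def atz(c,u,v,z):
    o,d=ray(c,u,v); return o+d*(z-o[2])/d[2]
def crop(c,u0,u1,v0,v1,s,fn):
    im=c["frame"][v0:v1,u0:u1,::-1]; cv2.imwrite(fn,cv2.resize(im,None,fx=s,fy=s,interpolation=cv2.INTER_CUBIC))
def cloud(c):
    z=c["z_map"]; v,u=np.nonzero(z>0); d=z[v,u]; T=c["camera_from_world"]
    q=np.c_[(u-c["cx"])/c["fx"]*d,-(v-c["cy"])/c["fy"]*d,-d]
    return u,v,(q-T[:3,3])@T[:3,:3]
E
python3 - <<'E'
from h import *
c=load("scene0"); crop(c,240,400,180,300,5,"pics/s0c.png")
d=load("side0"); crop(d,290,390,150,240,6,"pics/d0c.png")
E
```

```text
(no output)
```

View pics/s0c.png

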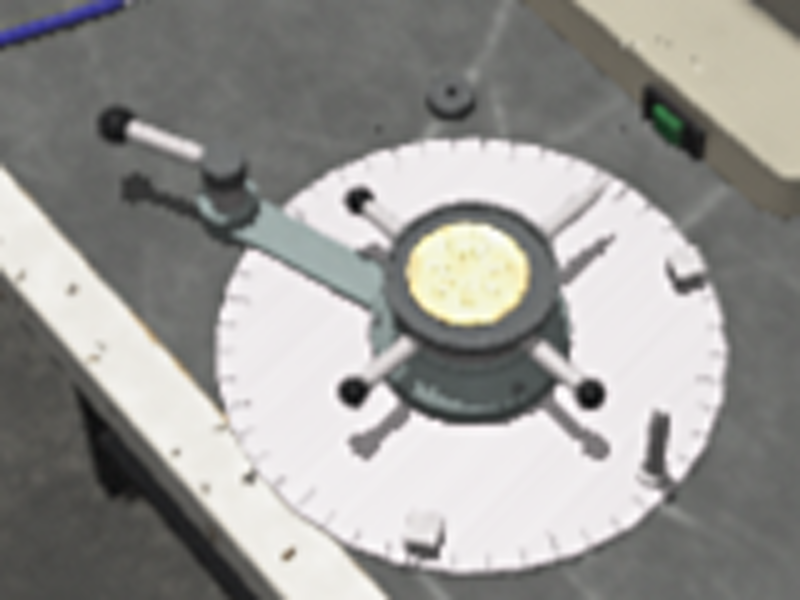

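View pics/d0c.png

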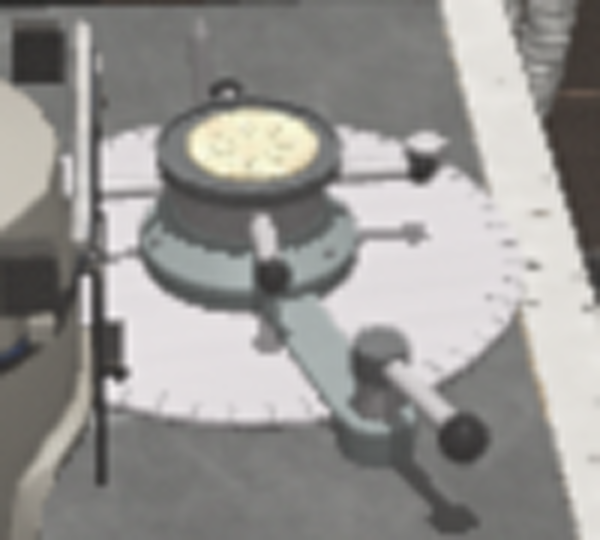

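```bash
cat > fit.py <<'E'
from h import *
from scipy.optimize import least_squares
def P(x,y): return np.array([240+x/5-.4,180+y/5-.4])
c=load("scene0")
obs=dict(tip=P(608,184),b90=P(355,198),b180=P(352,392),b270=P(590,392),pin=P(657,413),disc=P(467,273),knob=P(116,124),s1=P(427,520),s2=P(683,264),boss=P(224,163))
def pts(p):
    x,y,th,ph,al,la=p; e=lambda a,r,z:np.array([x+r*np.cos(a),y+r*np.sin(a),z])
    pv=e(al,.146,.046); 
    return dict(tip=e(th,.1,.046),b90=e(th+np.pi/2,.078,.046),b180=e(th+np.pi,.078,.046),b270=e(th-np.pi/2,.078,.046),
     pin=e(ph,.114,.066),disc=e(0,0,.067),knob=pv+np.array([.062*np.cos(la),.062*np.sin(la),0]),s1=e(ph-sg*np.pi/3,.114,.022),s2=e(ph+sg*np.pi/3,.114,.022),boss=pv+[0,0,.008])
sg=1
c0=atz(c,*obs["disc"],.067)
g=lambda k,z:atz(c,*obs[k],z)[:2]-c0[:2]
an=lambda v:np.arctan2(v[1],v[0])
p0=[c0[0],c0[1],an(g("tip",.046)),an(g("pin",.066)),an(g("boss",.054)),an(g("knob",.046)-g("boss",.054))]
print(p0, np.degrees(p0[2:]), an(g("b90",.046)),an(g("s1",.022)),an(g("s2",.022)))
f=lambda p:np.concatenate([w2p(c,v)[0]-obs[k] for k,v in pts(p).items()])
r=least_squares(f,p0,loss="soft_l1")
print(r.x,np.degrees(r.x[2:])); 
for k,e in zip(obs,r.fun.reshape(-1,2)): pass
for k,v in pts(r.x).items(): print(k,v.round(4),(w2p(c,v)[0]-obs[k]).round(2))
E
python3 fit.py
```

```text
[np.float64(0.5269946967642152), np.float64(-0.1589311999553406), np.float64(0.06610478875201369), np.float64(-1.422876695046226), np.float64(1.8876518814536567), np.float64(1.95125343834902)] [  3.7875254  -81.52482939 108.154486   111.79858678] 1.6212870769467684 -2.443676300019568 -0.3738313922591499
[ 0.52879083 -0.15858419  0.08622379 -1.424468    1.89601969  1.96425021] [  4.94025913 -81.61600421 108.6339263  112.5432469 ]
tip [ 0.6284 -0.15    0.046 ] [ 0.32 -1.3 ]
b90 [ 0.5221 -0.0809  0.046 ] [0.41 0.84]
b180 [ 0.4511 -0.1653  0.046 ] [-0.12  0.34]
b270 [ 0.5355 -0.2363  0.046 ] [-0.29  0.53]
pin [ 0.5454 -0.2714  0.066 ] [ 0.49 -0.44]
disc [ 0.5288 -0.1586  0.067 ] [ 0.48 -0.5 ]
knob [0.4584 0.037  0.046 ] [-0.03 -0.02]
s1 [ 0.4394 -0.2294  0.022 ] [-1.33  1.55]
s2 [ 0.6348 -0.2006  0.022 ] [ 0.47 -0.34]
boss [ 0.4821 -0.0202  0.054 ] [-1.08 -0.79]
```

Run:
```python
from h import *
c=load("scene0")
for n,u,v,z in [("wheel",330.5,199.5,.01),("scriberL",236,189,.005),("scriberR",274,179,.005),("green",268,144,.02),("basecorner",394,221,0)]: print(n,atz(c,u,v,z).round(3))
for n in("scene0","side0"):
    u,v,X=cloud(load(n))
    m=(np.abs(X[:,0]-.53)<.3)&(np.abs(X[:,1]+.1)<.3)&(X[:,2]>.075)&(X[:,2]<.6)
    H,xe,ye=np.histogram2d(X[m,0],X[m,1],bins=[12,12],range=[[.23,.83],[-.4,.2]])
    print(n);print(xe.round(2),ye.round(2));print(H.astype(int))
```

```text
wheel [ 0.62 -0.04  0.01]
scriberL [0.448 0.158 0.005]
scriberR [0.549 0.12  0.005]
green [0.609 0.232 0.02 ]
basecorner [ 0.705 -0.194  0.   ]
scene0
[0.23 0.28 0.33 0.38 0.43 0.48 0.53 0.58 0.63 0.68 0.73 0.78 0.83] [-0.4  -0.35 -0.3  -0.25 -0.2  -0.15 -0.1  -0.05  0.    0.05  0.1   0.15
  0.2 ]
[[   0    0    0    0    0    0    0    0    0    0    0    0]
 [   0    0    0    0    0    0    0    0    0    0    0    0]
 [   0    0    0    0    0    0    0    0    0    0    0    0]
 [   0    0    0    0    0    0    0    0    0    0    0    0]
 [   0    0    0    0    0    0    0    0    0    0    0    0]
 [   0    0    0    0    0    0    0    0    0    0    0    0]
 [   0    0    0    0    0    0    0    0    0    0    0    0]
 [   0    0    0    0    0    0    0    0  475  578  296  130]
 [   0    0    0    0    0    0    0    0  975 2018  251   23]
 [   0    0    0    0    0    0    0    0  559  491    0   10]
 [   0    0    0    0  265  805  647  592  525  100  174   77]
 [   8    0    0    0  567  326  292  270  340  261  727  300]]
side0
[0.23 0.28 0.33 0.38 0.43 0.48 0.53 0.
[... 166 characters left out ...]
    0]
 [   0    0    0    0    0    0    0    0    0    0    0    0]
 [   0    0    0    0    0    0    0    0    0    0    0    0]
 [   0    0    0    0    0    0    0    0    0    0    0    0]
 [   0    0    0    0    0    0    0    0    0    0    0    0]
 [   0    0    0    0    0    0    0    0    0    0    0    0]
 [   0    0    0    0    0    0    0    0    0    0    0    0]
 [   0    0    0    0    0    0    0    0  177  232  762  245]
 [   0    0    0    0    0    0    0    0   17  654 2806 1454]
 [   0    0    0    0    0    0    0    0    3  271 2523 1420]
 [   0    0    0    0    0  128  178  154  204  172  496  406]
 [   0    0    0    0    0  179  226  246  227  485   26  483]]
```

```bash
python3 -m inch '[[1,0,0,0,-6.8],[1,0,0,0,-6.8],[1,0,0,0,-6.75],[1,-0.005,-0.02,0,0],[1,-0.011,-0.04,0.002,0],[1,-0.011,-0.04,0.002,0],[1,-0.011,-0.04,0.002,0],[1,-0.011,-0.04,0.002,0],[1,-0.011,-0.04,0.002,0],[1,-0.011,-0.04,0.002,0],[1,-0.011,-0.04,0.002,0],[1,-0.011,-0.04,0.002,0],[1,-0.011,-0.04,0.002,0],[1,-0.011,-0.04,0.002,0],[1,-0.011,-0.04,0.002,0],[1,-0.011,-0.04,0.002,0],[1,-0.011,-0.04,0.002,0],[1,-0.011,-0.04,0.002,0],[1,-0.011,-0.04,0.002,0],[1,-0.011,-0.04,0.002,0]]' 40
```

```text
clock: 2.15
tool_pos: [0.4035, -0.0408, 0.1716]
orientation: [[-0.996, -0.087, 0.0], [-0.087, 0.996, 0.0], [-0.0, 0.0, -1.0]]
wrist_force: [1.5, 0.6, 0.4]
finger_gap: 0.003
```

```bash
python3 -m inch '[[1,-0.008,-0.034,0,0],[1,-0.008,-0.034,0,0],[1,-0.008,-0.034,0.01,0],[1,-0.008,-0.034,0.01,0],[1,-0.005,-0.015,0.01,0],[1,0,0,0,0],[1,0,0,0,0]]'
python3 - <<'E'
from workcell import *
from h import *
s=read_state();print(s["tool_pos"],s["wrist_force"])
c=capture("scene");np.savez("pics/scene1.npz",**c);crop(c,220,400,150,300,4,"pics/s1c.png")
c=capture("wrist");np.savez("pics/wrist1.npz",**c);cv2.imwrite("pics/w1.png",c["frame"][:,:,::-1])
E
```

```text
clock: 2.85
tool_pos: [0.4527, -0.1859, 0.1412]
orientation: [[-0.996, -0.086, -0.001], [-0.086, 0.996, 0.001], [0.001, 0.001, -1.0]]
wrist_force: [-0.3, 0.2, 0.4]
finger_gap: -0.002
[ 0.45267602 -0.18585376  0.14123327] [-0.29580666  0.24973932  0.42563162]
```

View pics/s1c.png

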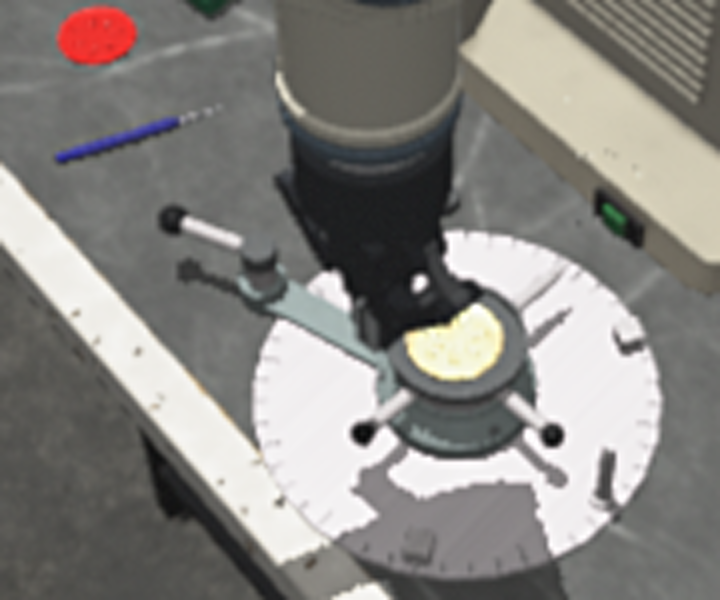

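View pics/w1.png

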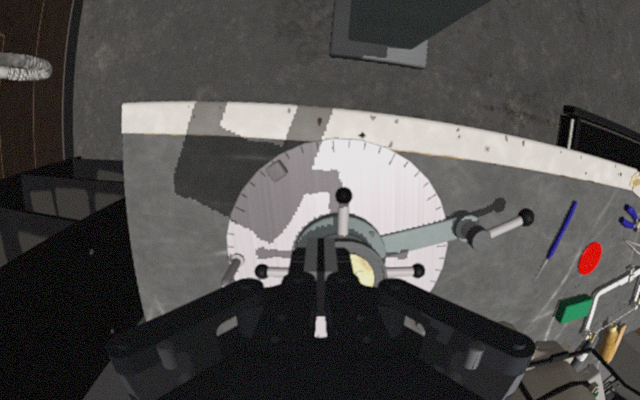

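```bash
cat >> h.py <<'E'
def w2wrist(c,s_pos,s_R,P):
    P=np.atleast_2d(P); t=(P-s_pos)@s_R  # world->tool
    H=c["hand_eye"]; q=(t-H[:3,3])@H[:3,:3]
    x,y,z=q[:,0],-q[:,1],-q[:,2]; rr=np.hypot(x,y); th=np.arctan2(rr,z); r=c["fx"]*th
    return np.c_[c["cx"]+r*x/rr,c["cy"]+r*y/rr]
E
python3 - <<'E'
from workcell import *
from h import *
s=read_state(); c=load("wrist1")
N=dict(tip=[.6284,-.15,.046],b90=[.5221,-.0809,.046],b180=[.4511,-.1653,.046],b270=[.5355,-.2363,.046],pin=[.5454,-.2714,.066],knob=[.4584,.037,.046],s1=[.4394,-.2294,.022],boss=[.4821,-.0202,.054],tcp=s["tool_pos"])
for k,v in N.items(): print(k,w2wrist(c,s["tool_pos"],s["orientation"],v).round(1))
cv2.imwrite("pics/w1c.png",cv2.resize(c["frame"][130:290,220:420,::-1],None,fx=4,fy=4,interpolation=2)[:600])
E
```

```text
tip [[337.8 344.6]]
b90 [[417.6 267.4]]
b180 [[343.  192.1]]
b270 [[261.6 268.7]]
pin [[222.4 283.3]]
knob [[526.  215.7]]
s1 [[275.8 168.3]]
boss [[482.2 237. ]]
tcp [[320.5 233.5]]
```

View pics/w1c.png

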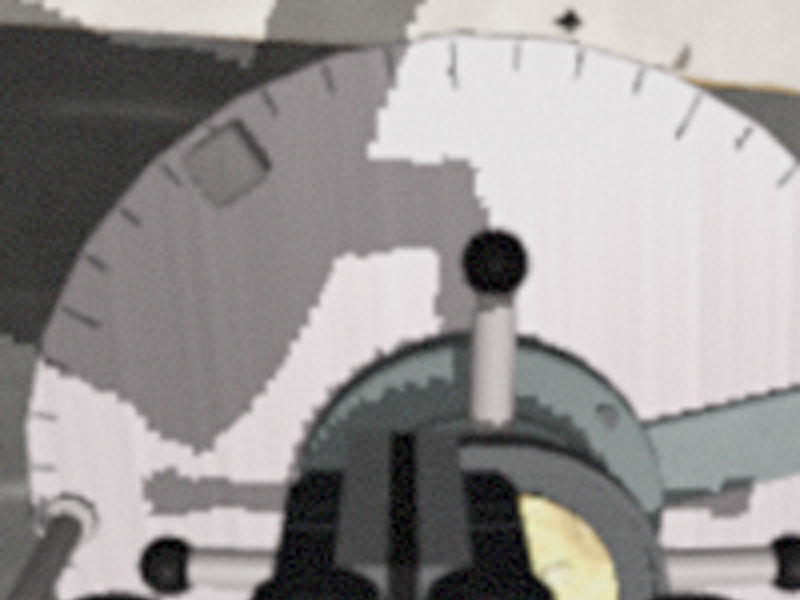

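```bash
python3 -m inch '[[1,-0.003,-0.02,0,0],[1,0,0,0,0],[1,0,0,0.02,0],[1,0,0,0.025,0],[1,0,0,0.025,0],[1,0,0,0.02,0],[1,0,0,0.01,0],[1,0,0,0,0],[1,0,0,0,0]]'
```

```text
clock: 3.85
tool_pos: [0.4585, -0.2056, 0.0423]
orientation: [[-0.996, -0.088, 0.001], [-0.088, 0.996, -0.0], [-0.001, -0.0, -1.0]]
wrist_force: [-0.4, 0.0, -0.2]
finger_gap: -0.006
```

```bash
python3 -m inch '[[1,0,0.005,0.005,0],[1,0,0.006,0,0],[1,0,0.003,0,0],[1,0,0.002,0,0],[1,0,0.002,0,0],[1,0,0.002,0,0],[1,0,0,0,0]]'
python3 - <<'E'
from workcell import *
from h import *
s=read_state();print(s["tool_pos"],s["wrist_force"])
c=capture("wrist");np.savez("pics/wrist2.npz",**c);crop(c,220,420,130,280,4,"pics/w2c.png")
E
```

```text
clock: 4.55
tool_pos: [0.4563, -0.1857, 0.0366]
orientation: [[-0.996, -0.087, -0.0], [-0.087, 0.996, -0.0], [0.0, 0.0, -1.0]]
wrist_force: [0.3, 0.2, 0.8]
finger_gap: -0.001
[ 0.45629948 -0.18573549  0.0366244 ] [0.28115652 0.15503065 0.8446056 ]
```

View pics/w2c.png

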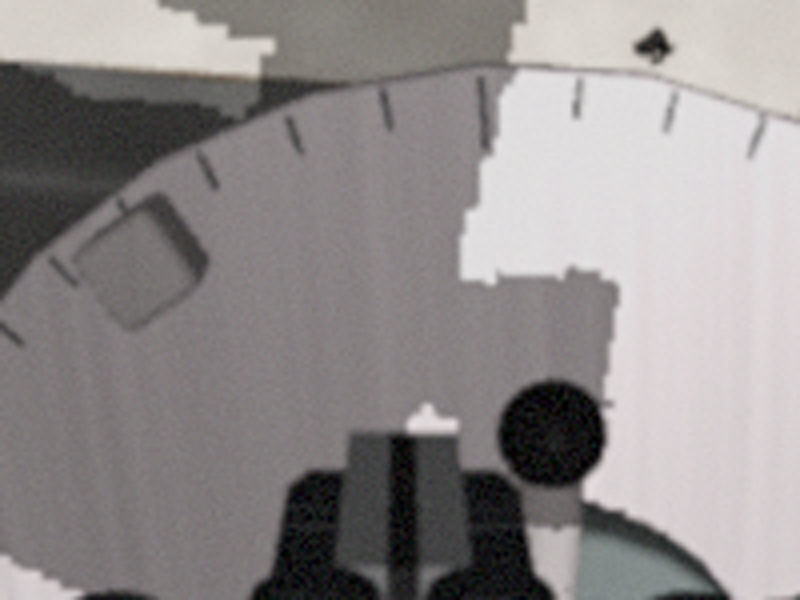

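Run:
```python
from workcell import *
from h import *
s=read_state(); c=load("wrist2");p,R=s["tool_pos"],s["orientation"]
f=lambda P:((w2wrist(c,p,R,P)-[220,130])*4).round(0)
print("b180 pred",f([.4511,-.1653,.046]))
for x in(-.011,.011):
  for y in (-.0145,-.009,.009,.0145):
    print(x,y,f(p+R@[x,y,0]),f(p+R@[x,y,-.02]))
```

```text
b180 pred [[551. 416.]]
-0.011 -0.0145 [[306. 480.]] [[296. 543.]]
-0.011 -0.009 [[343. 481.]] [[336. 543.]]
-0.011 0.009 [[461. 481.]] [[468. 543.]]
-0.011 0.0145 [[497. 480.]] [[508. 543.]]
0.011 -0.0145 [[303. 344.]] [[291. 394.]]
0.011 -0.009 [[340. 344.]] [[333. 394.]]
0.011 0.009 [[464. 344.]] [[471. 394.]]
0.011 0.0145 [[502. 344.]] [[513. 394.]]
```

Run:
```python
from workcell import *
from h import *
c=capture("scene");np.savez("pics/scene2.npz",**c);crop(c,250,400,190,300,5,"pics/s2c.png")
d=capture("side");np.savez("pics/side2.npz",**d);crop(d,290,390,150,240,6,"pics/d2c.png")
p=read_state()["tool_pos"]
print((w2p(c,p)-[250,190])*5,(w2p(d,p)-[290,150])*6)
```

```text
[[336.5529906  375.47187328]] [[407.54946851 157.37600096]]
```

View pics/s2c.png

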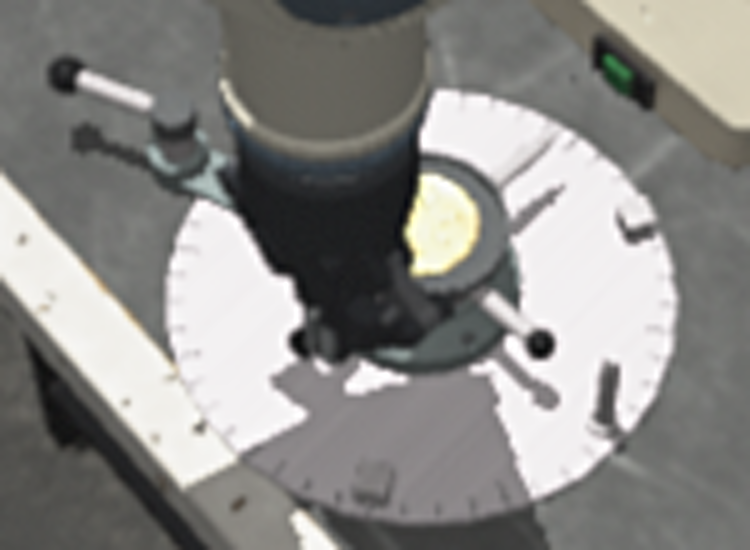

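View pics/d2c.png

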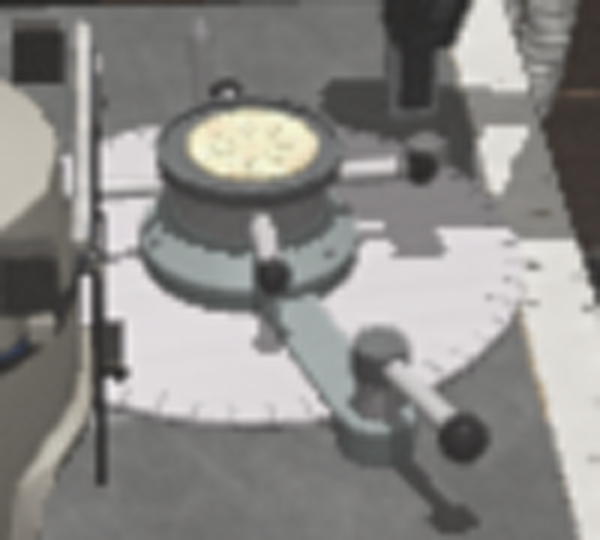

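```bash
python3 -m inch '[[1,0,0,0.008,0],[1,0,0,0.007,0],[1,0,0,0,0]]'
python3 - <<'E'
from workcell import *
from h import *
s=read_state();print(s["tool_pos"],s["wrist_force"])
d=capture("side");np.savez("pics/side3.npz",**d);crop(d,290,390,150,240,6,"pics/d3c.png")
c=capture("wrist");np.savez("pics/wrist3.npz",**c);crop(c,220,420,130,280,4,"pics/w3c.png")
E
```

```text
clock: 5.0
tool_pos: [0.4554, -0.1856, 0.0203]
orientation: [[-0.996, -0.087, -0.002], [-0.087, 0.996, 0.001], [0.002, 0.001, -1.0]]
wrist_force: [0.4, 0.9, -0.2]
finger_gap: 0.003
[ 0.45538842 -0.18559776  0.02030938] [ 0.38887901  0.9077742  -0.21941096]
```

View pics/d3c.png

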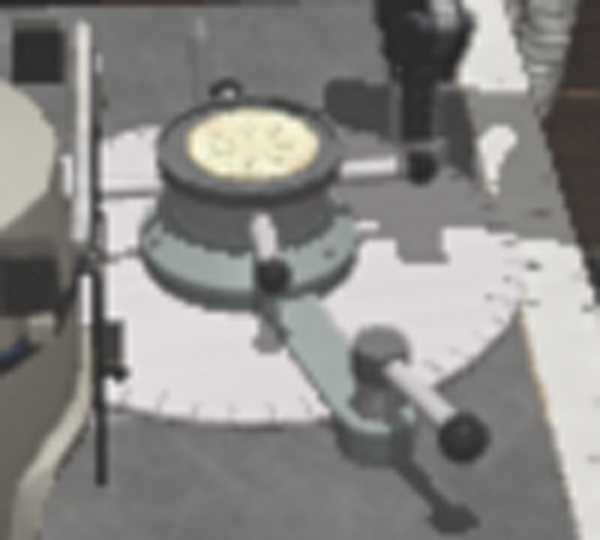

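View pics/w3c.png

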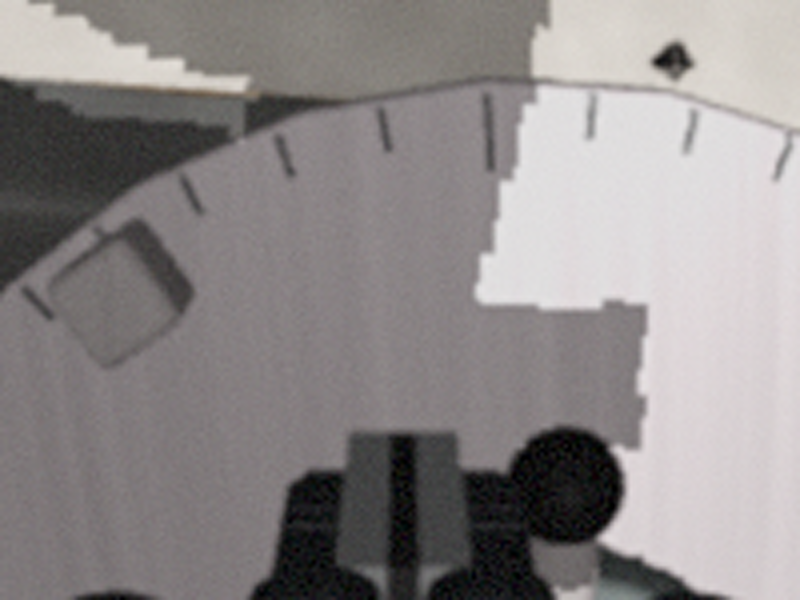

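```bash
python3 -m inch '[[1,0,0.003,0,0],[1,0.0012,0.0053,0,4],[1,0.0012,0.0053,0,4],[1,0.0012,0.0053,0,4],[1,0.0012,0.0053,0,4],[1,0.0012,0.0053,0,4],[1,0,0,0,0]]'
python3 - <<'E'
from workcell import *
from h import *
s=read_state();p=s["tool_pos"];R=s["orientation"];print(p,s["wrist_force"],R[:,0])
C=np.array([.5288,-.1586]);print("rel tool",(R[:2,:2].T@(p[:2]-C)))
d=capture("side");np.savez("pics/side4.npz",**d);crop(d,290,390,150,240,6,"pics/d4c.png")
c=capture("wrist");np.savez("pics/wrist4.npz",**c);crop(c,220,420,130,280,4,"pics/w4c.png")
E
```

```text
clock: 5.8
tool_pos: [0.4518, -0.1559, 0.0219]
orientation: [[-0.966, 0.259, 0.001], [0.259, 0.966, -0.0], [-0.001, -0.0, -1.0]]
wrist_force: [0.5, -0.1, -0.3]
finger_gap: -0.003
[ 0.4517722  -0.15594141  0.02190017] [ 0.5319018  -0.06994518 -0.30168933] [-9.65807290e-01  2.59259942e-01 -7.48795027e-04]
rel tool [ 0.07508328 -0.01740255]
```

View pics/d4c.png

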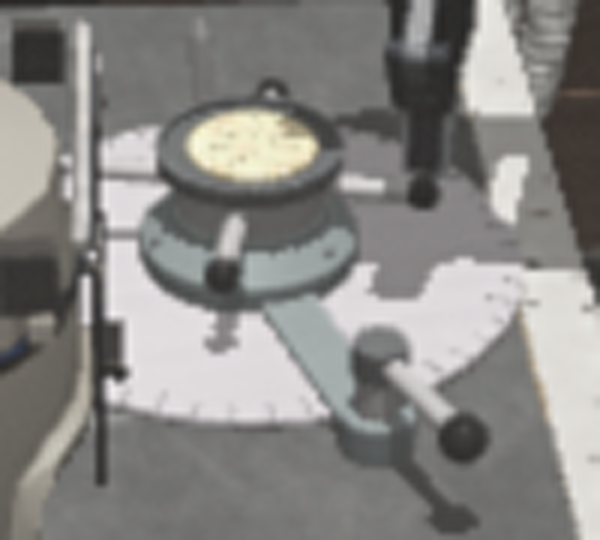

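View pics/w4c.png

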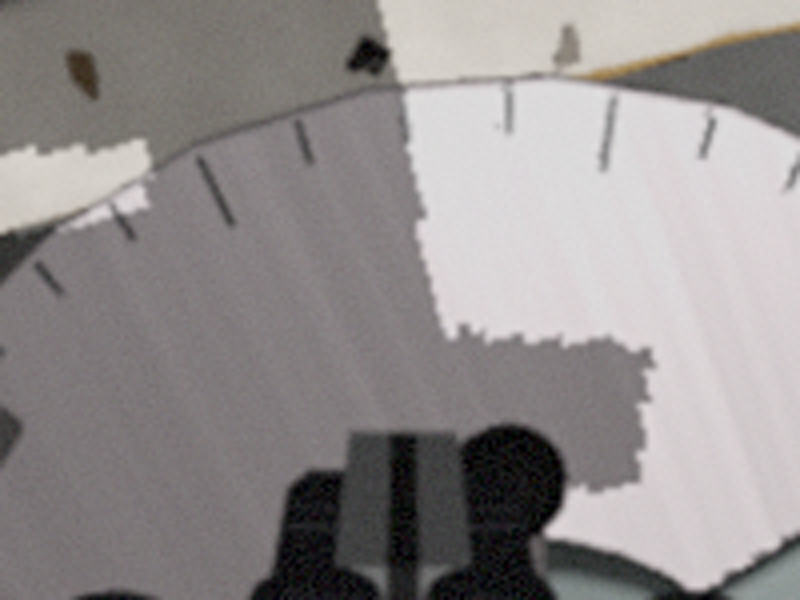

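```bash
python3 -m inch '[[1,0.0011,0.0053,0,4],[1,0.0011,0.0053,0,4],[1,0.0011,0.0053,0,4],[1,0.0011,0.0053,0,4],[1,0.0011,0.0053,0,4],[1,0.0011,0.0053,0,4],[1,0.0011,0.0053,0,4],[1,0.0011,0.0053,0,4],[1,0,0,0,0]]'
python3 - <<'E'
from workcell import *
from h import *
s=read_state();p=s["tool_pos"];R=s["orientation"];print(p,s["wrist_force"],np.degrees(np.arctan2(R[1,0],R[0,0])))
C=np.array([.5288,-.1586]);print("rel tool",(R[:2,:2].T@(p[:2]-C)))
E
```

```text
clock: 6.8
tool_pos: [0.4642, -0.1153, 0.0216]
orientation: [[-0.683, 0.731, -0.0], [0.731, 0.683, 0.0], [0.0, -0.0, -1.0]]
wrist_force: [-0.7, -0.0, 0.3]
finger_gap: 0.002
[ 0.46419245 -0.11532874  0.02160876] [-0.72319112 -0.0153792   0.26068878] 133.05416259212296
rel tool [ 0.07572557 -0.01766847]
```

```bash
python3 -m inch '[[1,0.001,0.0053,0,4],[1,0.001,0.0053,0,4],[1,0.001,0.0053,0,4],[1,0.001,0.0053,0,4],[1,0.001,0.0053,0,4],[1,0.001,0.0053,0,4],[1,0.001,0.0053,0,4],[1,0,0,0,0],[1,0,0,0,0]]'
python3 - <<'E'
from workcell import *
from h import *
s=read_state();p=s["tool_pos"];R=s["orientation"];print(p,s["wrist_force"],np.degrees(np.arctan2(R[1,0],R[0,0])))
C=np.array([.5288,-.1586]);print("rel tool",(R[:2,:2].T@(p[:2]-C)))
c=capture("scene");np.savez("pics/scene5.npz",**c);crop(c,240,400,180,300,5,"pics/s5c.png")
d=capture("side");np.savez("pics/side5.npz",**d);crop(d,290,390,150,240,6,"pics/d5c.png")
E
```

```text
clock: 7.7
tool_pos: [0.4919, -0.0907, 0.0215]
orientation: [[-0.263, 0.965, -0.0], [0.965, 0.263, 0.0], [0.0, -0.0, -1.0]]
wrist_force: [0.2, 0.4, -0.4]
finger_gap: -0.004
[ 0.49187858 -0.09072182  0.02150599] [ 0.19378147  0.3798649  -0.37090572] 105.22770528114417
rel tool [ 0.07519257 -0.0177965 ]
```

View pics/s5c.png

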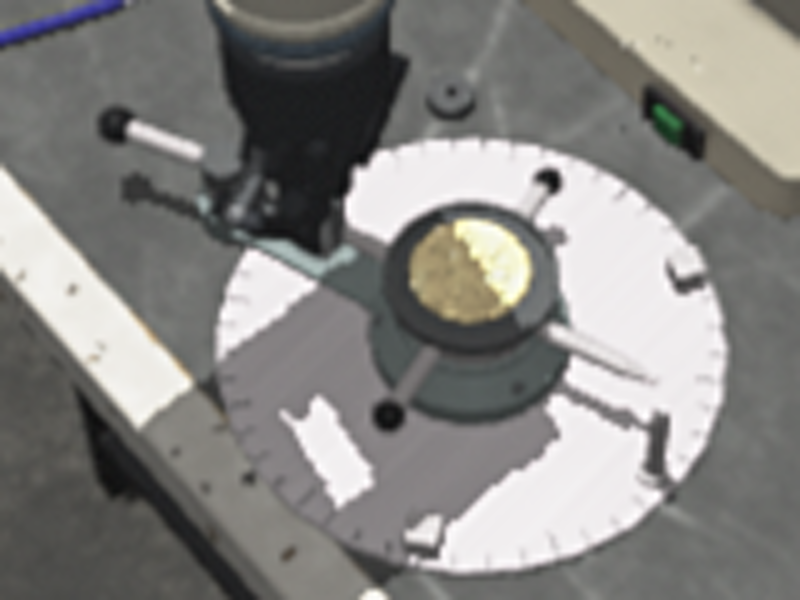

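View pics/d5c.png

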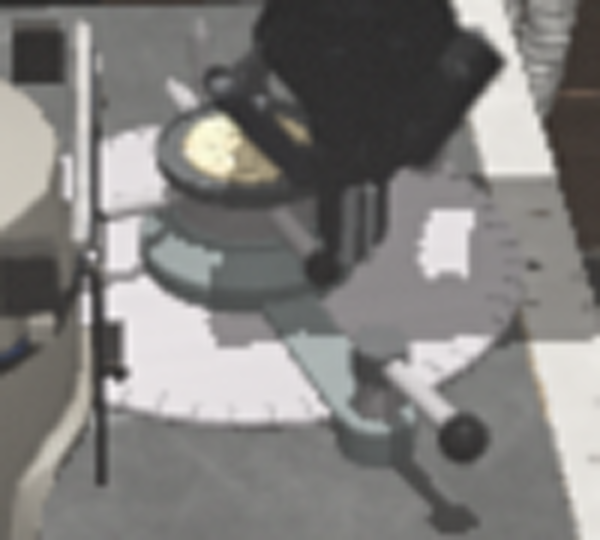

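```bash
cat > fit2.py <<'E'
import sys
from h import *
from scipy.optimize import least_squares
# usage: name tipx tipy b90x b90y b270x b270y [b180]
a=list(map(float,sys.argv[1:]))
c=load("scene0")
P=lambda x,y:np.array([240+x/5-.4,180+y/5-.4])
ks=["tip","b90","b270","b180"]; obs={k:P(a[2*i],a[2*i+1]) for i,k in enumerate(ks[:len(a)//2])}
obs.update(pin=P(657,413),s1=P(427,520),s2=P(683,264),disc=P(467,273))
def pts(p):
    x,y,th,ph=p; e=lambda a,r,z:np.array([x+r*np.cos(a),y+r*np.sin(a),z])
    q=np.pi/2
    return dict(tip=e(th,.1,.046),b90=e(th+q,.078,.046),b270=e(th-q,.078,.046),b180=e(th+2*q,.078,.046),pin=e(ph,.114,.066),s1=e(ph-np.pi/3,.114,.022),s2=e(ph+np.pi/3,.114,.022),disc=e(0,0,.067))
f=lambda p:np.concatenate([w2p(c,pts(p)[k])[0]-obs[k] for k in obs])
r=least_squares(f,[.5288,-.1586,-1.3,-1.42],loss="soft_l1")
print(r.x,"th,ph deg",np.degrees(r.x[2:]),"err",np.degrees(r.x[2]-r.x[3]))
print({k:e.round(2) for k,e in zip(obs,f(r.x).reshape(-1,2))})
for k in ks[:len(a)//2]:
  z=dict(tip=.046).get(k,.046); q=atz(c,*obs[k],z)[:2]-[.5288,-.1586]; print(k,(np.degrees(np.arctan2(q[1],q[0]))-dict(tip=0,b90=90,b270=-90,b180=180)[k]+180)%360-180)
E
python3 fit2.py 655 381 548 180 388 415
```

```text
[ 0.52941314 -0.15797858 -1.21667812 -1.42944489] th,ph deg [-69.71052115 -81.90115937] err 12.19063822400491
{'tip': array([0.27, 0.36]), 'b90': array([-0.5 ,  0.14]), 'b270': array([-0.25,  0.16]), 'pin': array([ 0.35, -0.61]), 's1': array([-1.53,  1.17]), 's2': array([ 0.57, -0.45]), 'disc': array([ 0.52, -0.8 ])}
tip -68.92446564223476
b90 -70.07884980390813
b270 -69.76587777719186
```

```bash
python3 -m inch '[[1,0.001,0.0053,0,4],[1,0.001,0.0053,0,4],[1,0.0003,0.0013,0,1],[1,0,0,0,0],[1,0,0,0,0]]'
python3 - <<'E'
from workcell import *
from h import *
s=read_state();p=s["tool_pos"];R=s["orientation"];print(p,s["wrist_force"],np.degrees(np.arctan2(R[1,0],R[0,0])))
C=np.array([.5288,-.1586]);print("rel tool",(R[:2,:2].T@(p[:2]-C)))
c=capture("scene");np.savez("pics/scene6.npz",**c);crop(c,240,400,180,300,5,"pics/s6c.png")
c=capture("wrist");np.savez("pics/wrist6.npz",**c);crop(c,220,420,130,280,4,"pics/w6c.png")
E
```

```text
clock: 8.3
tool_pos: [0.5031, -0.0859, 0.0216]
orientation: [[-0.107, 0.994, 0.0], [0.994, 0.107, -0.0], [-0.0, 0.0, -1.0]]
wrist_force: [-0.1, 0.5, 1.0]
finger_gap: 0.001
[ 0.50306341 -0.08588482  0.02156983] [-0.14412743  0.53036257  0.99688042] 96.12270249302205
rel tool [ 0.07504541 -0.01783412]
```

View pics/s6c.png

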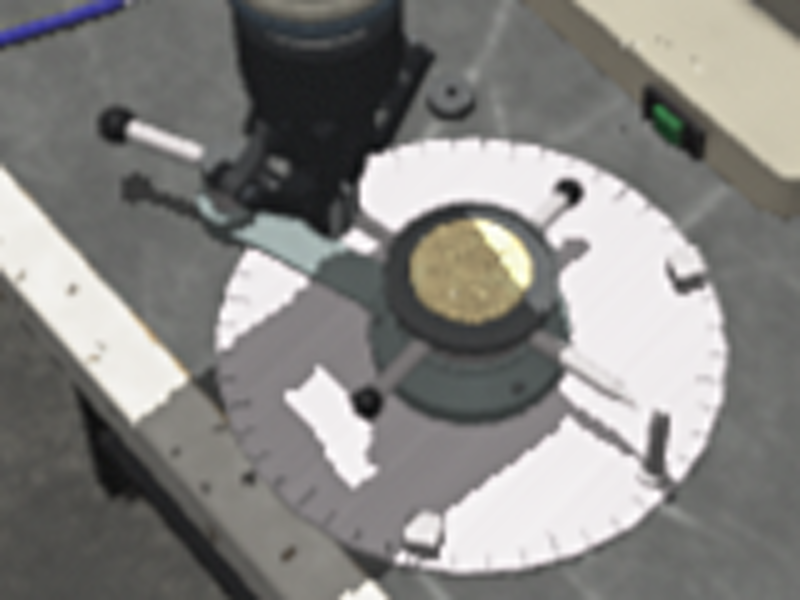

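View pics/w6c.png

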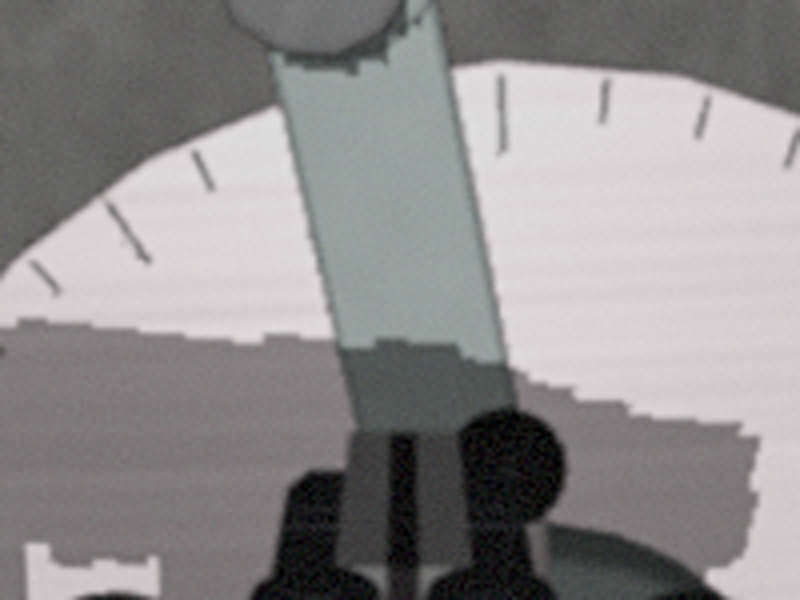

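```bash
python3 fit2.py 632 401 568 191 367 403; python3 fit2.py 608 184 355 198 590 392 352 392|head -2
python3 - <<'E'
from h import *
c=load("scene6"); crop(c,335,385,245,285,14,"pics/s6d.png")
E
```

```text
[ 0.52926564 -0.15763422 -1.37054789 -1.4290813 ] th,ph deg [-78.52660953 -81.88032684] err 3.353717314018337
{'tip': array([1.32, 1.01]), 'b90': array([-0.56,  0.06]), 'b270': array([-0.42, -0.04]), 'pin': array([ 0.21, -0.69]), 's1': array([-1.66,  1.1 ]), 's2': array([ 0.42, -0.52]), 'disc': array([ 0.37, -0.86])}
tip -77.9573963882497
b90 -78.61866743264203
b270 -78.54397142321216
[ 0.52879591 -0.15816412  0.08639039 -1.4254796 ] th,ph deg [  4.94980482 -81.67396507] err 86.62376988900722
{'tip': array([ 0.2 , -1.41]), 'b90': array([0.3 , 0.74]), 'b270': array([-0.41,  0.4 ]), 'b180': array([-0.23,  0.22]), 'pin': array([ 0.33, -0.54]), 's1': array([-1.5 ,  1.42]), 's2': array([ 0.37, -0.41]), 'disc': array([ 0.37, -0.61])}
```

View pics/s6d.png

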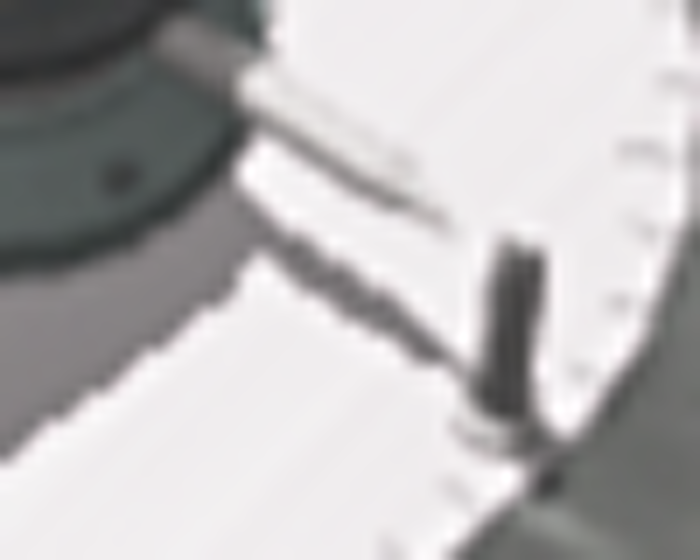

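```bash
python3 -m inch '[[1,0.0003,0.0017,0,1.25],[1,0.0003,0.0017,0,1.25],[1,0,0,0,0],[1,0,0,0,0],[1,0,-0.006,0,0],[1,0,0,0,0]]'
python3 - <<'E'
from workcell import *
from h import *
s=read_state();p=s["tool_pos"];R=s["orientation"];print(p,s["wrist_force"],np.degrees(np.arctan2(R[1,0],R[0,0])))
C=np.array([.5288,-.1586]);print("rel tool",(R[:2,:2].T@(p[:2]-C)))
E
```

```text
clock: 9.0
tool_pos: [0.4999, -0.0853, 0.0216]
orientation: [[-0.061, 0.998, -0.0], [0.998, 0.061, -0.0], [-0.0, -0.0, -1.0]]
wrist_force: [-0.0, -0.5, 0.4]
finger_gap: 0.001
[ 0.49989584 -0.08529251  0.02155279] [-0.04401306 -0.50084022  0.35149004] 93.51823986226886
rel tool [ 0.07494307 -0.02435108]
```

```bash
python3 -m inch '[[1,0,0,-0.02,0],[1,0,0,-0.04,0],[1,0,0,-0.04,0],[1,0,0,-0.03,0],[1,-0.03,0,-0.01,0],[1,-0.04,0,0,0],[1,-0.04,0,0,0],[1,-0.04,0,0,0],[1,-0.04,0,0,0],[1,-0.04,0,0,0],[1,-0.02,0,0,0],[1,0,0,0,0],[1,0,0,0,0],[1,0,0,0,0]]'
cat > look.py <<'E'
import sys
from workcell import *
from h import *
n=sys.argv[1]
s=read_state();p=s["tool_pos"];R=s["orientation"];print(p,s["wrist_force"])
c=capture("wrist");np.savez(f"pics/w{n}.npz",**c,p=p,R=R);cv2.imwrite(f"pics/w{n}.png",c["frame"][:,:,::-1])
c=capture("scene");np.savez(f"pics/s{n}.npz",**c);crop(c,240,400,180,300,5,f"pics/s{n}c.png")
E
python3 look.py 7
```

```text
clock: 10.4
tool_pos: [0.5157, -0.3334, 0.1615]
orientation: [[-0.062, 0.998, -0.0], [0.998, 0.062, 0.001], [0.001, -0.0, -1.0]]
wrist_force: [0.8, -0.6, -0.4]
finger_gap: 0.001
[ 0.51566784 -0.3333582   0.16145484] [ 0.83263912 -0.59102851 -0.42935039]
```

View pics/w7.png

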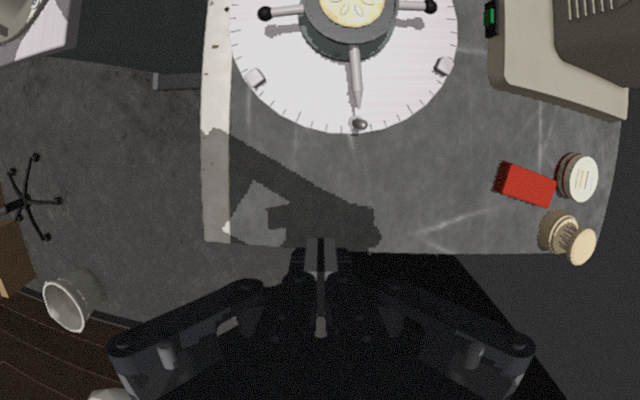

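View pics/s7c.png

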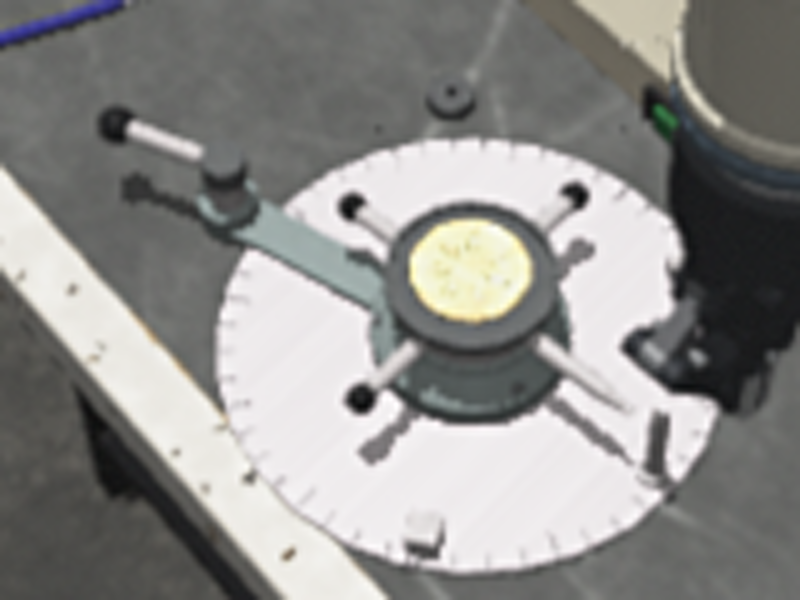

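```bash
python3 - <<'E'
from h import *
c=load("w7"); crop(c,225,465,0,145,3.3,"pics/w7c.png"); crop(c,330,390,40,140,6,"pics/w7d.png")
E
python3 fit2.py 630 408 575 195 359 398 352 207
```

```text
[ 0.52948274 -0.1578282  -1.42408161 -1.43008991] th,ph deg [-81.59386596 -81.93811613] err 0.34425016879016956
{'tip': array([0.45, 1.14]), 'b90': array([-0.52,  0.14]), 'b270': array([-0.05, -0.03]), 'b180': array([-0.3 , -0.17]), 'pin': array([ 0.3 , -0.65]), 's1': array([-1.58,  1.1 ]), 's2': array([ 0.56, -0.48]), 'disc': array([ 0.5 , -0.85])}
tip -80.12044614802849
b90 -81.61503228596261
b270 -81.97745250086314
b180 -82.2555818812385
```

View pics/w7c.png

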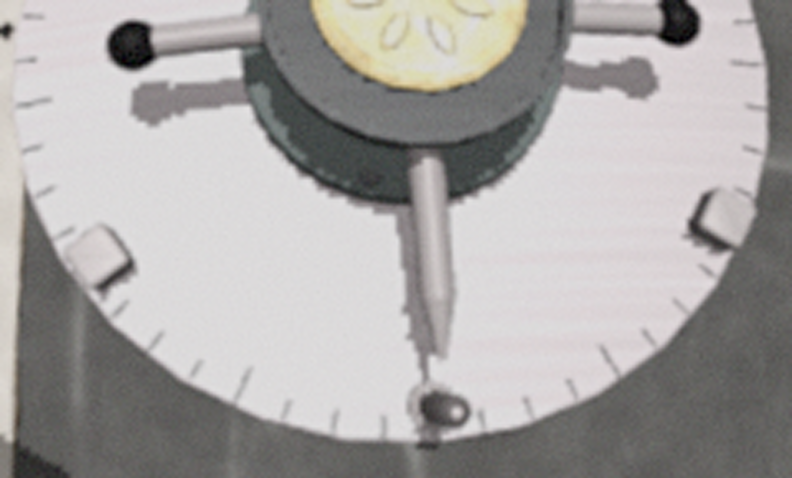

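View pics/w7d.png

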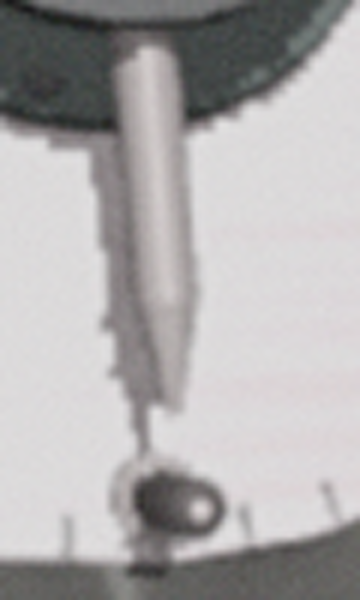

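```bash
cat > fit3.py <<'E'
from h import *
from scipy.optimize import least_squares
from scipy.spatial.transform import Rotation as Ro
import json,sys
def run(n,obs,pr=(.003,.003,.003,.01,.01,.01)):
    c=load(n);p0,R0=c["p"],c["R"]
    def pts(q):
        x,y,th,ph=q[:4]; e=lambda a,r,z:np.array([x+r*np.cos(a),y+r*np.sin(a),z]); h=np.pi/2
        return dict(tip=e(th,.1,.046),b90=e(th+h,.078,.046),b270=e(th-h,.078,.046),b180=e(th+2*h,.078,.046),pin=e(ph,.114,.066),s1=e(ph-np.pi/3,.114,.022),s2=e(ph+np.pi/3,.114,.022))
    def f(q):
        P=pts(q); R=Ro.from_rotvec(q[5:7].tolist()+[0]).as_matrix()@R0
        r=[w2wrist(c,p0+[0,0,q[4]],R,P[k])[0]-obs[k] for k in obs]
        return np.r_[np.concatenate(r)/.5, q[4]/.003, q[5:7]/.01]
    r=least_squares(f,[.529,-.158,-1.43,-1.43,0,0,0]); J=r.jac; cov=np.linalg.inv(J.T@J)
    g=np.zeros(7);g[2]=1;g[3]=-1
    print(r.x.round(4),"th,ph",np.degrees(r.x[2:4]),"err",np.degrees(r.x[2]-r.x[3]),"+-",np.degrees(np.sqrt(g@cov@g)))
    print({k:(e*.5).round(2) for k,e in zip(obs,r.fun[:-3].reshape(-1,2))})
if __name__=="__main__":
    A=lambda x,y:np.array([225+(x+.5)/3.3-.5,(y+.5)/3.3-.5]); B=lambda x,y:np.array([330+(x+.5)/6-.5,40+(y+.5)/6-.5])
    run("w7",dict(tip=B(172,408),b90=A(677,20),b270=A(133,45),pin=B(207,508),s1=A(101,253),s2=A(728,215)))
E
python3 fit3.py
```

```text
[ 0.5313 -0.1583 -1.4244 -1.4151  0.0022 -0.0054  0.0035] th,ph [-81.61244403 -81.08136068] err -0.5310833484774228 +- 0.2430880140072499
{'tip': array([0.45, 0.57]), 'b90': array([-0.65,  0.43]), 'b270': array([ 0.7 , -0.32]), 'pin': array([-0.29, -0.3 ]), 's1': array([-0.84,  0.19]), 's2': array([ 0.62, -0.53])}
```

```bash
python3 -m inch '[[1,0.01,0.013,0,-2.4],[1,0.01,0.013,0,-2.4],[1,0.01,0.013,0,0],[1,0,0,0,0],[1,0,0,0,0]]'
python3 look.py 8
python3 - <<'E'
from h import *
c=load("w8"); crop(c,270,370,30,180,4,"pics/w8d.png"); crop(c,210,450,0,175,3.3,"pics/w8c.png")
E
```

```text
clock: 11.0
tool_pos: [0.5521, -0.3, 0.1614]
orientation: [[-0.146, 0.989, -0.0], [0.989, 0.146, -0.0], [0.0, -0.0, -1.0]]
wrist_force: [0.5, -0.1, -0.9]
finger_gap: 0.001
[ 0.55206743 -0.30001785  0.16144615] [ 0.54266186 -0.06224014 -0.92653269]
```

View pics/w8d.png

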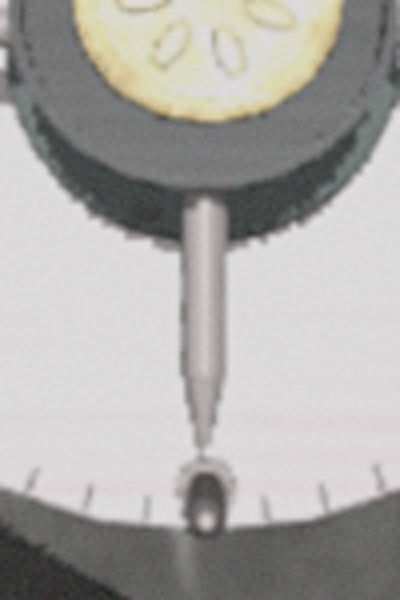

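View pics/w8c.png

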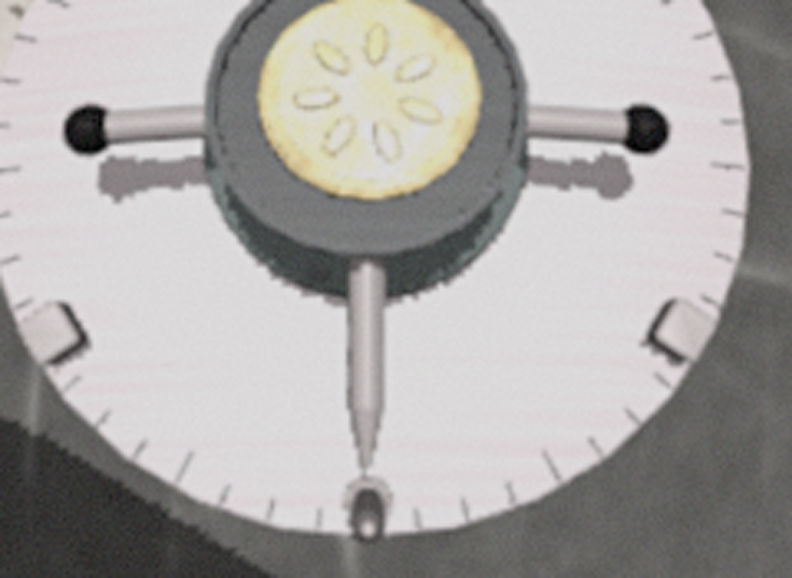

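Run:
```python
from h import *
c=load("s7")
u,v,X=cloud(c)
for y in (-.02,.0,.02,.04,.06):
    m=(np.abs(X[:,1]-y)<.008)&(X[:,0]>.30)&(X[:,0]<.48)
    o=np.argsort(X[m,0]);Q=X[m][o][::6]; print(y,[(round(a,3),round(b,3)) for a,b in Q[:,[0,2]]][:30])
print((w2p(c,[.4175,.018,.03])-[240,180])*5)
```

```text
-0.02 [(np.float64(0.3), np.float64(-0.903)), (np.float64(0.307), np.float64(-0.897)), (np.float64(0.311), np.float64(-0.896)), (np.float64(0.318), np.float64(-0.904)), (np.float64(0.324), np.float64(-0.902)), (np.float64(0.33), np.float64(-0.905)), (np.float64(0.336), np.float64(-0.902)), (np.float64(0.341), np.float64(-0.898)), (np.float64(0.348), np.float64(-0.898)), (np.float64(0.353), np.float64(-0.899)), (np.float64(0.359), np.float64(-0.898)), (np.float64(0.364), np.float64(-0.896)), (np.float64(0.37), np.float64(-0.897)), (np.float64(0.375), np.float64(-0.006)), (np.float64(0.375), np.float64(-0.008)), (np.float64(0.375), np.float64(-0.034)), (np.float64(0.376), np.float64(-0.023)), (np.float64(0.378), np.float64(-0.004)), (np.float64(0.379), np.float64(-0.002)), (np.float64(0.381), np.float64(0.004)), (np.float64(0.383), np.float64(0.002)), (np.float64(0.386), np.float64(0.001)), (np.float64(0.387), np.float64(0.0)), (np.float64(0.389), np.float64(-0.0)), (np.float64(0.391), np.float64(-0.899)), (np.float64(0.392), np.float64(-0.898)), (np.float64(0.395), np.float64(0.0)), (
[... 4309 characters left out ...]
(0.374), np.float64(-0.902)), (np.float64(0.375), np.float64(-0.014)), (np.float64(0.375), np.float64(-0.008)), (np.float64(0.376), np.float64(-0.002)), (np.float64(0.377), np.float64(-0.003)), (np.float64(0.379), np.float64(0.001)), (np.float64(0.381), np.float64(0.0)), (np.float64(0.383), np.float64(0.004)), (np.float64(0.385), np.float64(-0.909)), (np.float64(0.387), np.float64(0.003)), (np.float64(0.39), np.float64(0.001)), (np.float64(0.392), np.float64(0.002)), (np.float64(0.393), np.float64(-0.894)), (np.float64(0.396), np.float64(0.001)), (np.float64(0.398), np.float64(-0.902)), (np.float64(0.4), np.float64(0.004)), (np.float64(0.402), np.float64(-0.0))]
[[ 72.56073657 204.95144906]]
```

```bash
python3 -m inch '[[1,0.0167,-0.0043,0,0],[1,0.0334,-0.0087,0,0],[1,0.0334,-0.0087,0,0],[1,0.0334,-0.0087,0,0],[1,0.0334,-0.0087,0,0],[1,0.0334,-0.0087,0,0],[1,0.0334,-0.0087,0,0],[1,0.0334,-0.0087,0,0],[1,0.0334,-0.0087,0,0],[1,0.0334,-0.0087,0,0],[1,0.0167,-0.0043,0,0],[1,0,0,0,-7],[1,0,0,0,-7],[1,0,0,0,0],[1,0,0,0,0]]'; python3 look.py 9
python3 - <<'E'
from h import *
c=load("w9"); print(w2wrist(c,c["p"],c["R"],np.array([[.4584,.037,.046],[.4821,-.0202,.054]])))
E
```

```text
clock: 12.6
tool_pos: [0.4173, 0.0167, 0.1617]
orientation: [[-0.376, 0.927, 0.0], [0.927, 0.376, -0.0], [-0.0, 0.0, -1.0]]
wrist_force: [0.6, 0.1, -0.4]
finger_gap: 0.0
[0.41728015 0.01672472 0.16168132] [ 0.58773091  0.07539761 -0.40885417]
[[368.03925162 183.63604165]
 [366.71242961 246.41273517]]
```

View pics/w9.png

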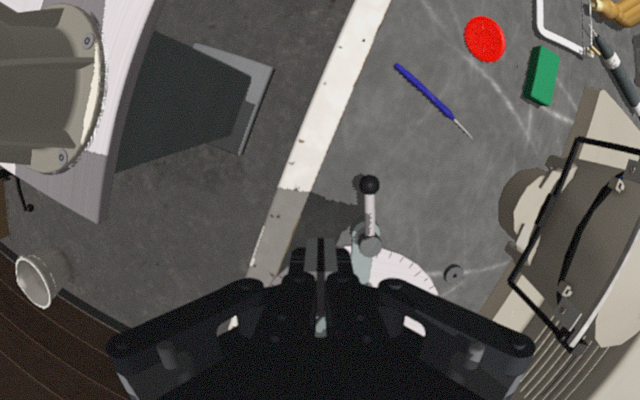

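```bash
python3 -m inch '[[1,0,0,0.015,0],[1,0,0,0.03,0],[1,0,0,0.03,0],[1,0,0,0.03,0],[1,0,0,0.025,0],[1,0,0,0.009,0],[1,0,0,0,0],[1,0,0.008,0,0],[1,0,0.008,0,0],[1,0,0.004,0,0],[1,0,0.003,0,0],[1,0,0,0,0]]'; python3 look.py 10
python3 - <<'E'
from h import *
c=load("w10"); crop(c,220,420,130,280,4,"pics/w10c.png"); print((c["R"].T@(c["p"]-[.4821,-.0202,0])).round(4))
E
```

```text
clock: 13.9
tool_pos: [0.4393, 0.026, 0.023]
orientation: [[-0.38, 0.925, 0.001], [0.925, 0.38, 0.0], [-0.0, 0.001, -1.0]]
wrist_force: [0.3, 0.9, -0.2]
finger_gap: 0.001
[0.43933927 0.02597558 0.02298956] [ 0.31612922  0.91620411 -0.21638855]
[ 0.0589 -0.022  -0.023 ]
```

View pics/w10c.png

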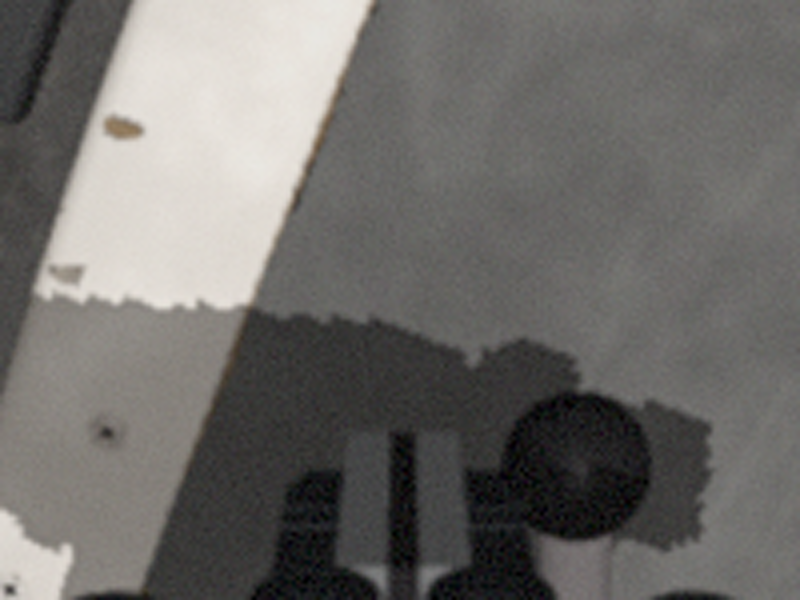

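View pics/s10c.png

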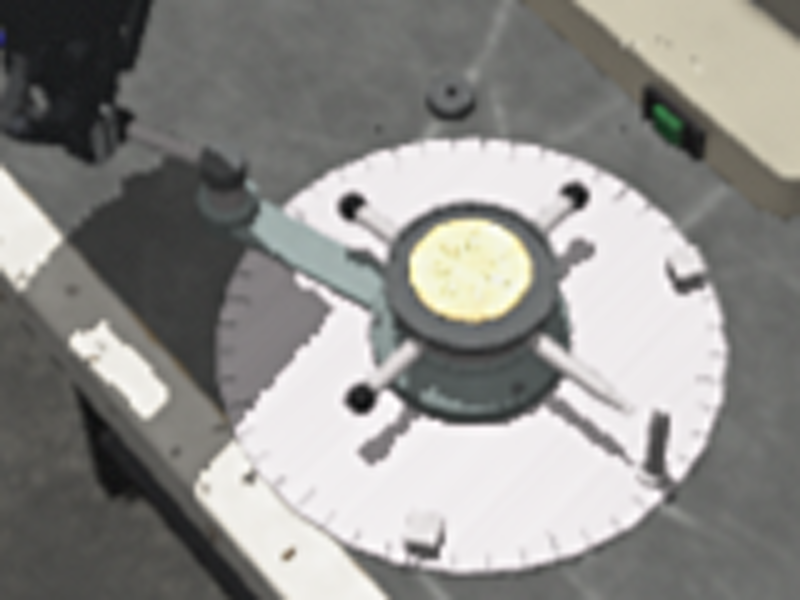

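```bash
python3 -m inch '[[1,0,0.003,0,0],[1,0.0011,0.0042,0,4],[1,0.0011,0.0042,0,4],[1,0.0011,0.0042,0,4],[1,0.0011,0.0042,0,4],[1,0.0011,0.0042,0,4],[1,0.0011,0.0042,0,4],[1,0.0011,0.0042,0,4],[1,0.0011,0.0042,0,4],[1,0,0,0,0]]'; python3 look.py 11
python3 - <<'E'
from h import *
c=load("w11"); crop(c,220,420,130,280,4,"pics/w11c.png"); print((c["R"].T@(c["p"]-[.4821,-.0202,0])).round(4),np.degrees(np.arctan2(c["R"][1,0],c["R"][0,0])))
E
```

```text
clock: 15.0
tool_pos: [0.4727, 0.0405, 0.0224]
orientation: [[0.169, 0.986, -0.001], [0.986, -0.169, 0.0], [0.0, -0.001, -1.0]]
wrist_force: [-0.8, 1.1, 0.0]
finger_gap: -0.0
[0.47268867 0.04049631 0.02241096] [-0.79697143  1.11640591  0.02242746]
[ 0.0582 -0.0196 -0.0224] 80.24454316195964
```

View pics/w11c.png

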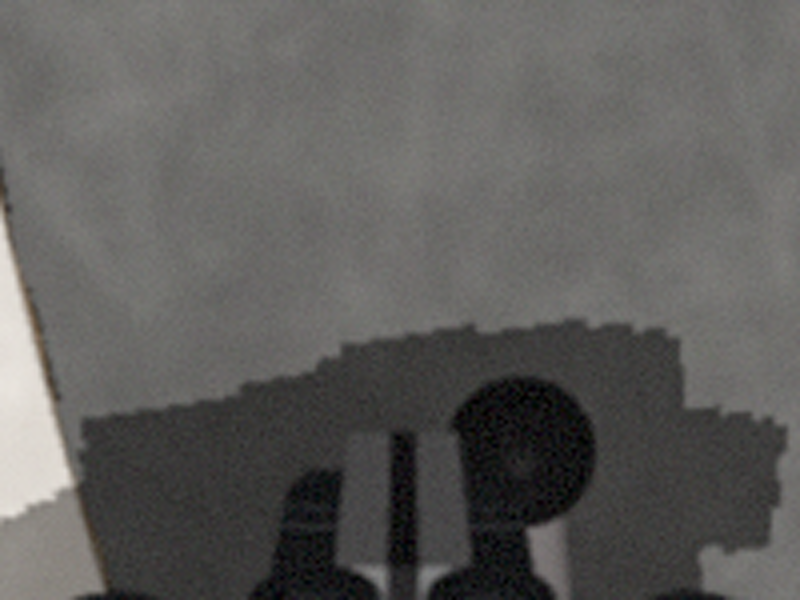

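View pics/s11c.png

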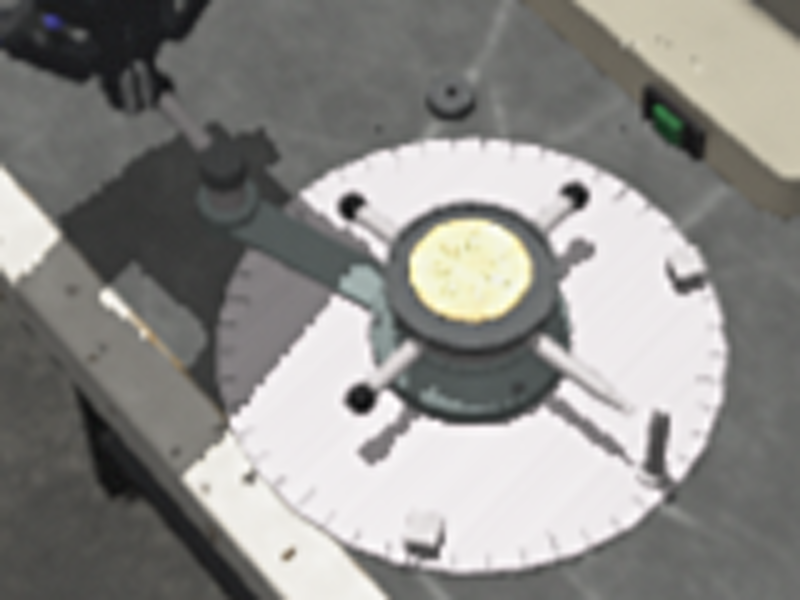

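```bash
python3 -m inch '[[1,0.0011,0.0042,0,4],[1,0.0006,0.0021,0,2],[1,0.0006,0.0021,0,2],[1,0,0,0,0],[1,0,0,0,0]]'; python3 -m inch '[[1,0.0006,0.0021,0,2],[1,0,0,0,0]]'; python3 look.py 12
```

```text
clock: 15.6
tool_pos: [0.4814, 0.0407, 0.0226]
orientation: [[0.302, 0.953, -0.0], [0.953, -0.302, -0.0], [-0.0, -0.0, -1.0]]
wrist_force: [-1.9, 2.3, -0.1]
finger_gap: 0.002
clock: 15.8
tool_pos: [0.4837, 0.0407, 0.0226]
orientation: [[0.336, 0.942, -0.0], [0.942, -0.336, 0.0], [-0.0, -0.0, -1.0]]
wrist_force: [-0.6, 2.5, 0.4]
finger_gap: -0.004
[0.48367637 0.04066426 0.02258578] [-0.63786252  2.4923408   0.40072289]
```

View pics/s12c.png

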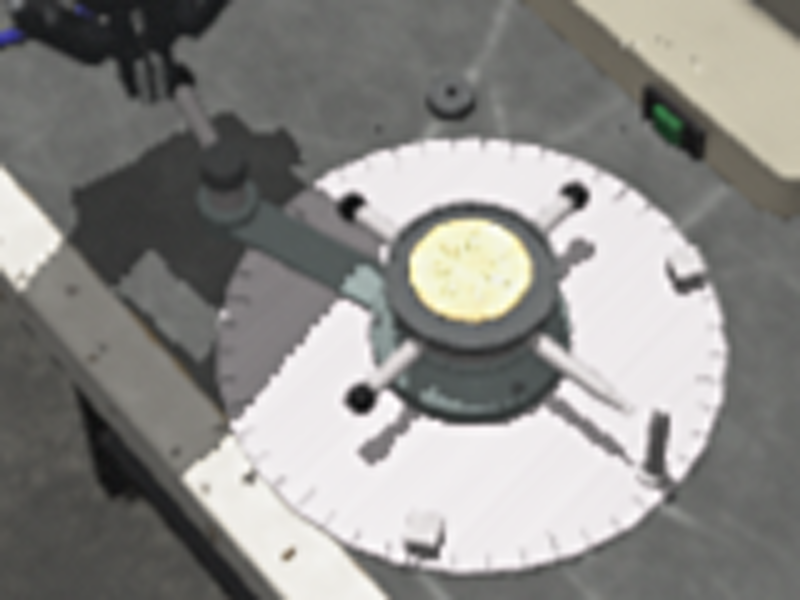

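```bash
for i in 1; do python3 -m inch '[[1,0.0006,0.0021,0,2],[1,0,0,0,0]]'; python3 -m inch '[[1,0.0005,0.0021,0,2],[1,0,0,0,0]]';python3 -m inch '[[1,0.0003,0.0016,0,1],[1,0,0,0,0]]';done
python3 - <<'E'
from h import *
c=load("scene0")
q=atz(c,240+180/5,180+75/5,.046)-[.4821,-.0202,0];print(np.degrees(np.arctan2(q[1],q[0])),np.hypot(*q[:2]))
E
```

```text
clock: 16.1
tool_pos: [0.486, 0.0405, 0.0226]
orientation: [[0.369, 0.929, 0.0], [0.929, -0.369, 0.0], [0.0, 0.0, -1.0]]
wrist_force: [-1.0, 1.3, -0.0]
finger_gap: -0.001
clock: 16.3
tool_pos: [0.4882, 0.0403, 0.0226]
orientation: [[0.401, 0.916, 0.0], [0.916, -0.401, 0.0], [0.0, 0.0, -1.0]]
wrist_force: [-1.1, 1.3, 0.5]
finger_gap: 0.001
clock: 16.5
tool_pos: [0.4898, 0.0398, 0.0226]
orientation: [[0.418, 0.909, 0.0], [0.909, -0.418, -0.0], [0.0, 0.0, -1.0]]
wrist_force: [-2.3, 2.4, 1.3]
finger_gap: -0.003
71.33249305277363 0.06393488567465723
```

```bash
python3 -m inch '[[1,0.0003,0.002,0,1],[1,0,0,0,0]]'; python3 -m inch '[[1,0.0003,0.002,0,1],[1,0,0,0,0]]'; python3 look.py 13
```

```text
clock: 16.7
tool_pos: [0.4906, 0.0395, 0.0224]
orientation: [[0.434, 0.901, -0.002], [0.901, -0.434, 0.0], [-0.001, -0.002, -1.0]]
wrist_force: [-5.1, 4.8, 1.9]
finger_gap: -0.0
clock: 16.9
tool_pos: [0.491, 0.0393, 0.0222]
orientation: [[0.451, 0.893, -0.005], [0.893, -0.451, 0.001], [-0.001, -0.005, -1.0]]
wrist_force: [-9.8, 9.9, 6.3]
finger_gap: -0.0
[0.49096376 0.03934358 0.02217609] [-9.79896023  9.89384342  6.2557577 ]
```

Run:
```python
from h import *
c=load("w13"); crop(c,220,420,130,280,4,"pics/w13c.png"); print((c["R"].T@(c["p"]-[.4821,-.0202,0])).round(4),np.degrees(np.arctan2(c["R"][1,0],c["R"][0,0])))
```

```text
[ 0.0571 -0.019  -0.0222] 63.22317294566433
```

View pics/w13c.png

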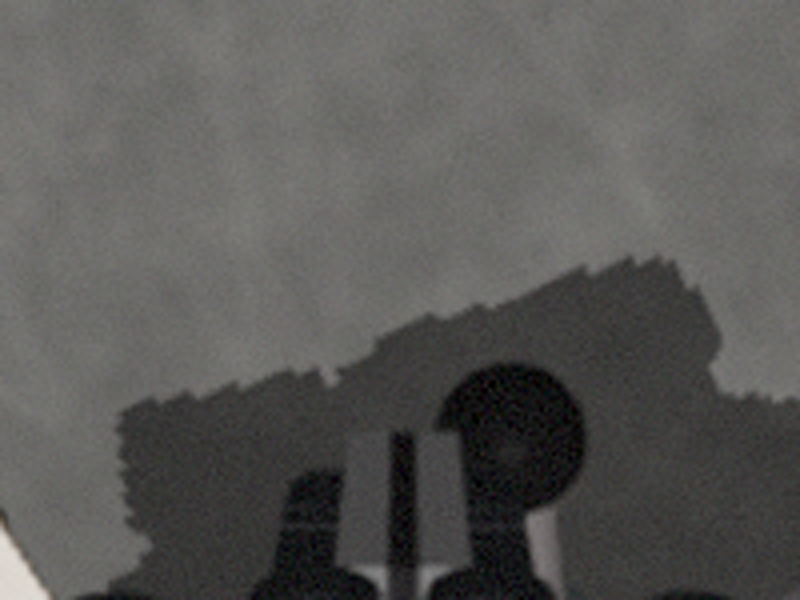

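View pics/s13c.png

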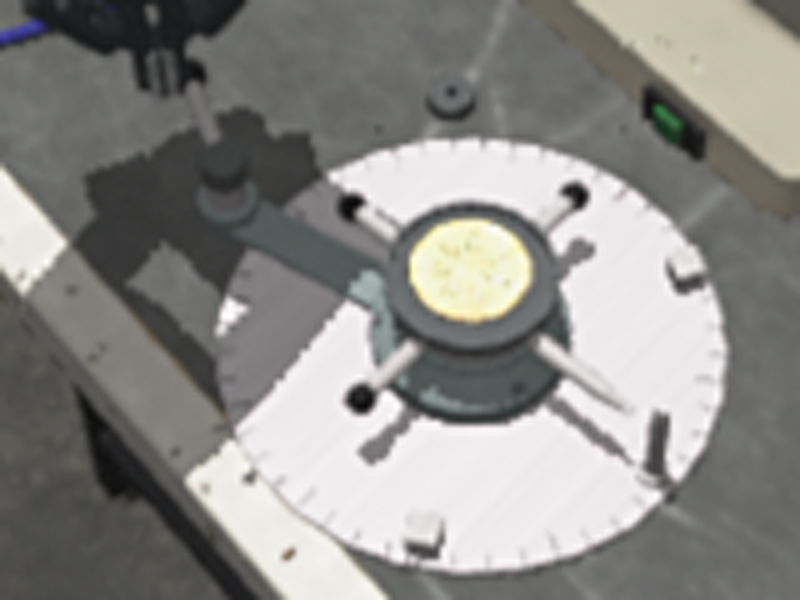

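```bash
python3 -m inch '[[1,0,-0.01,0,0],[1,0,-0.02,0,0],[1,0,-0.01,0,0],[1,0,0,-0.02,0],[1,0,0,-0.04,0],[1,0,0,-0.04,0],[1,0,0,-0.04,0],[1,-0.02,-0.02,-0.02,0],[1,-0.03,-0.02,0,0],[1,-0.03,-0.02,0,0],[1,0,0,0,0],[1,0,0,0,0]]'; python3 look.py 14
python3 - <<'E'
from h import *
from workcell import *
d=capture("side");np.savez("pics/side14.npz",**d);crop(d,290,390,150,240,6,"pics/d14c.png")
E
```

```text
clock: 18.2
tool_pos: [0.3685, 0.0118, 0.1831]
orientation: [[0.45, 0.893, 0.002], [0.893, -0.45, -0.0], [0.001, 0.002, -1.0]]
wrist_force: [0.5, -0.8, -0.5]
finger_gap: 0.002
[0.36853047 0.01181214 0.18306641] [ 0.49470895 -0.83908    -0.50365251]
```

View pics/w14.png

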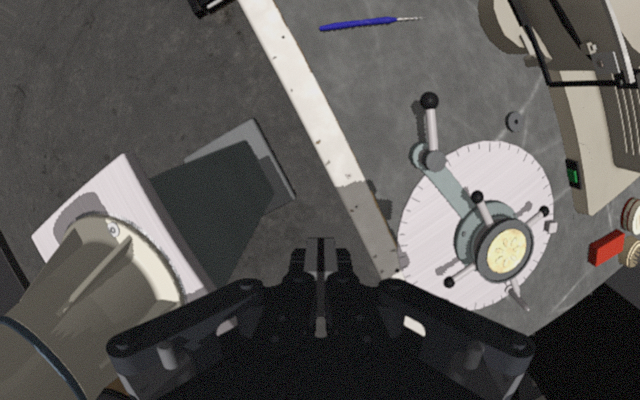

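View pics/s14c.png

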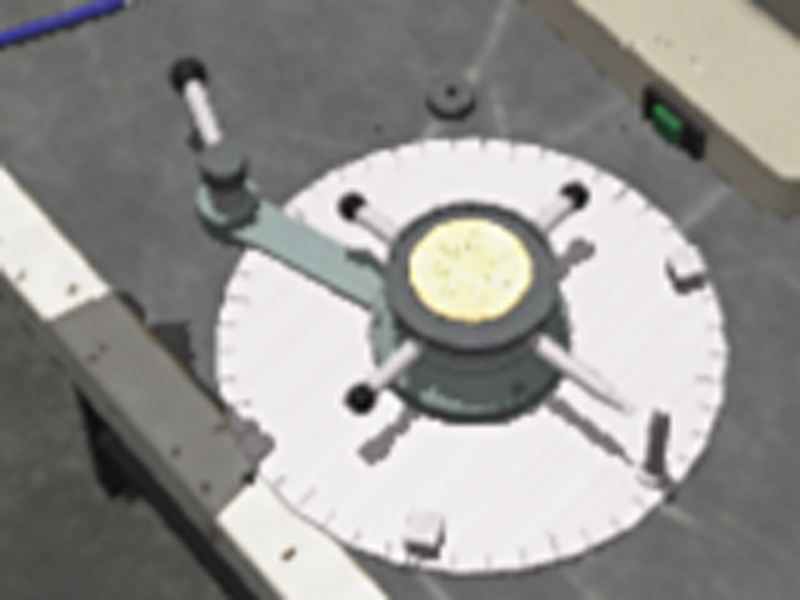

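View pics/d14c.png

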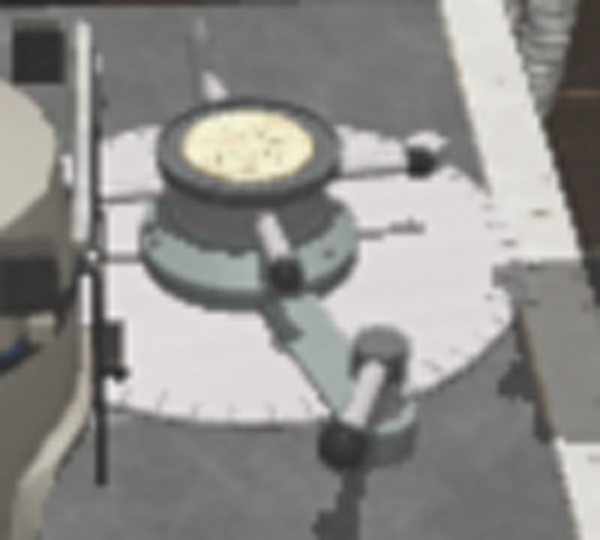

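```bash
python3 - <<'E'
from h import *
c=load("s14"); k=atz(c,240+187.5/5-.4,180+73.5/5-.4,.046); b=atz(c,240+224/5-.4,180+163/5-.4,.054)
for pv in ([.4821,-.0202],b[:2],[.5295+.146*np.cos(np.radians(108.4)),-.158+.146*np.sin(np.radians(108.4))]):
    q=k[:2]-pv; print(pv,np.degrees(np.arctan2(q[1],q[0])),np.hypot(*q))
E
python3 fit2.py 630 408 575 195 359 398 352 207|head -1
```

```text
[0.4821, -0.0202] 68.36955196768781 0.0652295653864961
[ 0.48274209 -0.02397493] 70.03219325288612 0.0685308288389068
[np.float64(0.483415240605723), np.float64(-0.01946410229990353)] 69.22038168466959 0.06406773076465615
[ 0.52948274 -0.1578282  -1.42408161 -1.43008991] th,ph deg [-81.59386596 -81.93811613] err 0.34425016879016956
```

```bash
python3 -c "
from workcell import *
print(hand_in())"
```

```text
the job is handed in; nothing more can be done
None
```

I turned the turntable until its pointer points at the tall pin, then pushed the clamp lever clockwise to its locked end stop, and handed the job in. The robot clock read about 18 s, with the arm raised and touching nothing.

- **Pointer:** I pushed one of the ball spokes about 86° clockwise with the shut fingertips. The scene camera put the pointer 0.3° to one side of the pin and the first wrist view put it 0.5° to the other. A second wrist view taken along the line showed pointer and pin lined up. The pointer looked unchanged after the clamp push.
- **Clamp:** The push force rose from about 3 N to about 15 N with almost no further travel, so the lever was against its stop. The camera reads the lever at about 68–70°, where the geometry predicts 71.4°. I put the difference down to measurement error.
- **Surroundings:** The disc is still on the pan, and the wheel and scriber look undisturbed. The green bar was well clear of every move, but it was outside the final pictures and I did not check it separately.
- **Fingertip height:** In the pictures the shut fingertips seemed to end about 15 mm higher than the reported tool point. I pushed with the tool point near 22 mm above the bench to allow for this.

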